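# Clear the workshop chest and hold its lid open

### The arm

A 7-joint arm with a two-finger parallel gripper is mounted at the origin on the work surface. World frame = base frame: x ahead of the robot, y to its left, z up, the work surface at z = 0. Lengths are in m, angles in degrees, forces in N, time in s.
With the tool pointing down it reaches from about 0.4 to 0.925 m from the base axis. Payload 5.6 kg.
Tool frame: the origin (TCP) lies between the finger pads, 19 mm behind the fingertips; this is the grasp point; z points along the fingers, y is the line along which they close (so a half turn about z gives the same grasp; the last joint's range is limited). The gripper opens to 85 mm and grips with 20 to 120 N. Pads are 22 mm wide; open, the fingers measure 114 mm over their backs; the gripper's body (76 mm by 85 mm) begins 54 mm behind the grasp point. The pads swing forward as they close: fully open they stand 13 mm farther back than shut.
Start: joints at [-71.047, 26.786, -0.665, 91.828, 0.344, 61.387, -3.226], TCP at [0.237, 0.605, 0.25] pointing down, gripper open.
Joint ranges: [-144.91, 144.91], [-17.63, 115.5], [-89.93, 88.59], [15.96, 139.68], [-74.01, 254.01], [8.47, 105.57], [-167.45, 167.45]. Speed limits (degrees/s): [147.25, 147.25, 180, 180, 180, 180, 180].

### API

Orientations are given as a 3x3 rotation matrix whose columns are the frame's x, y, z axes.
In Python, from rig import r, imaging, sign_off gives the robot as it stands.
- The arm moves only by the tool arm_command, never from a script. Its argument "rows" is a list of rows, each an object with "translation": the shift along the tool's x, y, z in m, a list of three; "turn": the turn about the tool's z in rad; "jaw": the opening, from 0 (shut) to 1 (fully open). A call has 1 to 10 rows; each row is the pose to reach, as a shift and turn from the pose commanded when the call began, along the tool's axes at that moment; what a row does not reach only later rows make up. A row lasts 1/10 s, in which the tool goes at most 50 mm and 8.59 degrees, less where a joint would pass 70% of its speed; a pose out of reach is approached as far as the arm can. A call with a gripper value outside its range is refused whole. The fingers move at their own pace and stop on an object; the grip force is fixed at half the most. Time passes only in rows, so rows that repeat a pose let the fingers close. It gives the time, the measured TCP pose, the force, the opening and the grip force at its end, in the units of the state.
- r.sense(): the state, without advancing time (a new reading comes with each control period).
- imaging.capture(name): name is "scene" or "top"; returns a dict with "img" (400x640x3 uint8, blue, green, red), "fx", "fy", "cx", "cy" (pixels), "dist_coeffs" ([k1, k2, p1, p2, k3] as OpenCV has them; the pictures are not rectified), "rvec" (rotation vector, rad) and "tvec" (3), from world to camera coordinates, as OpenCV has them. Camera axes: x right, y down, z forward; pixel columns grow to the right and rows downward; lengths in m; the calibration is good to about 2 mm. A picture is of the moment at which its call begins. There is no depth.
- sign_off(): hands the job in; it is judged then, once.
The state is a dict: "time": time; "joint_pos": joint angles; "joint_velocities": joint speeds; "effort": joint torques, N m; "tool_pos": TCP position; "orientation": TCP orientation; "wrist_force": force on the tool from outside, world axes, zero at the start; "ft_torque": the same for the moment, N m; "width": finger opening in m; "gripper_force": force on a finger pad.
Only numpy, scipy, OpenCV 4.12 (cv2) and the standard library are available. Lean on these libraries where they do the work, as an engineer would, in place of code of your own. Each camera call takes 0.05 s, during which the arm holds its last target. There are 200 camera calls.

### The job

Clear the lid of the steel chest: put the bearing ring in the round pan and the brake pad in the rectangular tray. Only then take the lid's bar handle in the gripper, raise the lid to 60 degrees from shut and finish still holding it by the handle there, because it falls shut if let go. Leave everything else on the bench where it is.

Things in the scene. Friction and masses are not known exactly. Their poses are not given: they have to be found in the camera images.
- chest: grey-painted steel chest fixed to the bench, 180 (its x) x 260 (its y) x 100 mm high with its lid shut; origin at the centre of its underside, x away from the robot, z up. Its flat lid, 12 mm thick, 180 x 260 mm, is its top (upper face 100 mm above the origin when shut) and hinges on the far (+x) edge.
- lid (a joint): opening angle of the chest lid in rad: 0 shut (level), grows as its near edge rises, stop at 1.45; 1.047 is 60 degrees. The lid weighs 0.4 to 0.9 kg and always falls shut unless held; the hinge turns freely.
- lid_hinge (a point): point on the hinge axis, at the middle of the lid's width, 90 mm in +x and 94 mm in +z from the chest's origin; the axis runs along the chest's y; does not move as the lid turns.
- lid_handle (a point): middle of the lid's bar handle: a round steel bar 12 mm thick, along the chest's y, 110 mm long between two bent arms 12 mm thick, 50 mm out in front of the lid's near edge in the plane of the lid, so 230 mm from the hinge axis; 94 mm above the bench with the lid shut, nothing beneath it. The point turns with the lid.
- bearing: bright steel bearing ring lying flat on the lid, 48 mm outside, 30 mm bore, 22 mm high, about 0.16 kg; origin at the centre of its underside.
- brake_pad: brake pad lying flat on the lid: steel back plate 84 (its x) x 40 (its y) x 6 mm with a dark block 72 x 38 mm on top, 18 mm high in all, about 0.2 kg; origin at the centre of its underside, z up.
- pan: loose round aluminium pan, 136 mm outside, 35 mm high, walls 4 mm, floor 5 mm, open on top, standing beside the chest on either side; origin at the centre of its underside.
- tray: loose rectangular aluminium tray, 170 (its x) x 115 (its y) x 35 mm high, walls and floor about 4 mm, open on top, standing on the other side of the chest; origin at the centre of its underside.
- oil_bottle: bystander: grey oil bottle, 60 mm across, 150 mm high; origin at the centre of its underside.
- jar: bystander: amber jar with steel cap, 68 mm across, 85 mm high, behind the chest; origin at the centre of its underside.
- mug: bystander: white mug, 80 mm across, 90 mm high; origin at the centre of its underside.
- spanner: bystander: steel spanner 200 mm long, lying along its x; origin under its middle.
- screwdriver: bystander: black-handled screwdriver 200 mm long, lying along its x; origin under its middle.
- wheel_nut: bystander: steel wheel nut, 26 mm across, 30 mm high; origin at the centre of its underside.
- socket: bystander: upright steel socket, 28 mm across, 40 mm high; origin at the centre of its underside.

How it is judged (in metres and radians):
On the way:
1. the bearing ring lies in the pan and the brake pad in the tray, both let go, the lid still shut (horizontal distance between bearing and pan below 0.05 m and z of bearing in the frame of pan between -0.01 and 0.025 m and x of brake_pad in the frame of tray between -0.068 and 0.068 m and y of brake_pad in the frame of tray between -0.048 and 0.048 m and z of brake_pad in the frame of tray between -0.01 and 0.025 m and contact force between the fingers and bearing below 0.2 N and contact force between the fingers and brake_pad below 0.2 N and linear speed of each of bearing, brake_pad below 0.05 m/s and value of joint lid below 0.12 rad), for 0.2 s.
At the end, for the whole second after the job is handed in: The lid stands still at 60 degrees, give or take 6, with the fingers on its bar handle (tool centre within 60 mm of the handle's middle, at least 1 N between fingers and lid); the bearing ring lies in the pan and the brake pad in the tray, at rest and not touched by the fingers (horizontal distance between bearing and pan below 0.05 m and z of bearing in the frame of pan between -0.01 and 0.025 m and x of brake_pad in the frame of tray between -0.068 and 0.068 m and y of brake_pad in the frame of tray between -0.048 and 0.048 m and z of brake_pad in the frame of tray between -0.01 and 0.025 m and contact force between the fingers and bearing below 0.2 N and contact force between the fingers and brake_pad below 0.2 N and linear speed of each of bearing, brake_pad below 0.05 m/s and value of joint lid between 0.942 and 1.152 rad and velocity of joint lid between -0.05 and 0.05 rad/s and contact force between the fingers and chest above 1 N and distance between the grasp point and lid_handle below 0.06 m); the arm keeps its last pose, push and grip.
It fails at once if the lid is raised before both parts are in their containers (value of joint lid above 0.15 rad and not (horizontal distance between bearing and pan below 0.05 m and z of bearing in the frame of pan between -0.01 and 0.025 m and x of brake_pad in the frame of tray between -0.068 and 0.068 m and y of brake_pad in the frame of tray between -0.048 and 0.048 m and z of brake_pad in the frame of tray between -0.01 and 0.025 m)).
It fails at once if a bystander is moved by more than 30 mm (distance of any of oil_bottle, jar, mug, spanner, screwdriver, wheel_nut, socket from where it was at the start of the episode above 0.03 m).
It also fails if it takes over 72 s, if anything falls off the work surface, if the arm or the gripper's body presses on something with over 40 N, if the wrist force passes 120 N, or if a joint passes its speed limit or range.

## Working session

There is one attempt and no reset: what is moved stays moved. The work goes in short steps, Python scripts to look and compute and a tool call to move; the robot and the scene stay as the last step left them, time stands still between calls to the robot, and variables do not carry over. Pictures are saved under pics/ and viewed, at most 10 in all, crops included, and the job is handed in when it is done.

Besides the shell and the picture viewer there is one more tool, called after "Request:" as name(argument=value, ...) on one line, values as JSON. arm_command: Moves the arm, as the interface text tells. Its arguments: {"type":"object","properties":{"rows":{"type":"array"}},"required":["rows"]}

```bash
mkdir -p pics
python3 - <<'E'
from rig import r, imaging
import cv2,pickle
s=r.sense(); print({k:s[k] for k in ('time','tool_pos','orientation','width')})
for n in('top','scene'):
    c=imaging.capture(n); cv2.imwrite(f'pics/{n}0.png',c['img']); pickle.dump(c,open(n+'0.pkl','wb'))
    print(n,c['fx'],c['fy'],c['cx'],c['cy'],c['dist_coeffs'],c['rvec'],c['tvec'])
E
```

```text
{'time': 0.0, 'tool_pos': array([0.23722602, 0.60458408, 0.24903152]), 'orientation': array([[-9.30914887e-01,  3.65235766e-01, -5.55829603e-04],
       [ 3.65236173e-01,  9.30913331e-01, -1.70544701e-03],
       [-1.05461059e-04, -1.79063509e-03, -9.99998391e-01]]), 'width': 0.08513440341550532}
top 374.86255428617 374.86255428617 317.13413436989293 196.80343191462887 [-0.03726249  0.          0.          0.          0.        ] [ 2.13842643 -2.18887392  0.12880639] [0.00585311 0.58066066 1.18824502]
scene 396.074467287696 396.074467287696 321.8470111682257 203.41754987663305 [-0.01891495  0.          0.          0.          0.        ] [ 2.10006203  1.65552778 -0.45168598] [-0.14960461 -0.45021369  1.49758064]
```

View pics/top0.png

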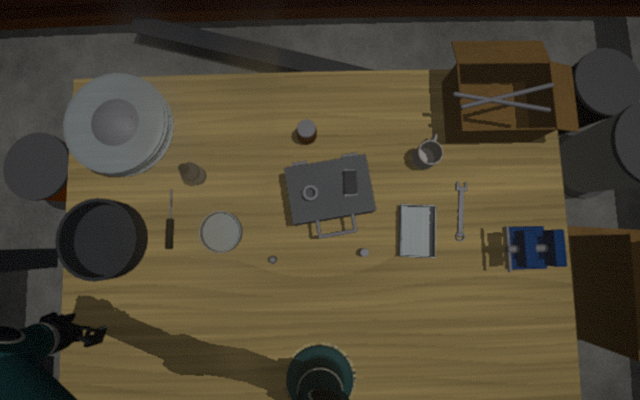

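View pics/scene0.png

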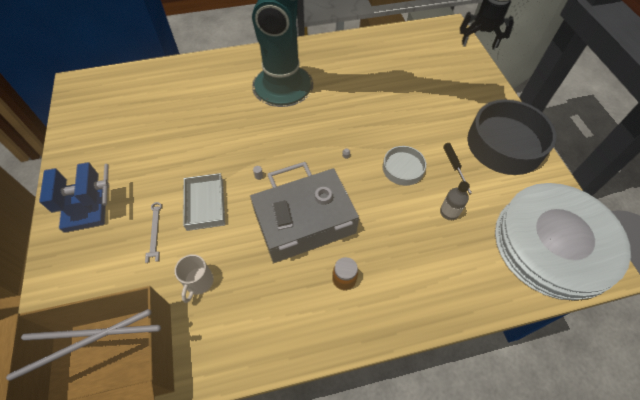

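Top view: the chest is at (330,188), the bearing at (310,192), the pad at (350,182), the handle bar at (337,233), the pan at (221,231) and the tray at (417,231). The small parts are at (272,259) and (362,252). Next I'll measure these with a magnified crop.

```bash
cat > h.py <<'E'
import cv2,numpy as np,pickle
def ray(c,px,z):
    K=np.array([[c['fx'],0,c['cx']],[0,c['fy'],c['cy']],[0,0,1]])
    p=cv2.undistortPoints(np.array(px,float).reshape(-1,1,2),K,np.array(c['dist_coeffs'],float))[:,0]
    R=cv2.Rodrigues(np.array(c['rvec'],float))[0];t=np.array(c['tvec'],float).ravel()
    C=-R.T@t; d=np.c_[p,np.ones(len(p))]@R
    return C+d*((np.array(z)-C[2])/d[:,2])[:,None]
E
python3 - <<'E'
import pickle,cv2,numpy as np
from h import ray
c=pickle.load(open('top0.pkl','rb'));im=c['img']
g=cv2.resize(im[140:270,190:445],None,fx=3.1,fy=3.1,interpolation=cv2.INTER_CUBIC);g=cv2.convertScaleAbs(g,alpha=1.6)
cv2.imwrite('pics/crop1.png',g)
hsv=cv2.cvtColor(im,cv2.COLOR_BGR2HSV)
m=(hsv[...,1]<70).astype(np.uint8)*255
cs,_=cv2.findContours(m[140:270,190:445],cv2.RETR_EXTERNAL,cv2.CHAIN_APPROX_NONE,offset=(190,140))
for k in cs:
    if cv2.contourArea(k)<25: continue
    (u,v),wh,a=cv2.minAreaRect(k); b=cv2.boxPoints(((u,v),wh,a))
    print(np.round((u,v,*wh,a),1), [np.round(ray(c,[(u,v)],z)[0],3) for z in (0,.035,.1)])
E
```

```text
[272.3 259.3   6.4   7.1  45. ] [array([0.381, 0.145, 0.   ]), array([0.383, 0.141, 0.035]), array([0.386, 0.133, 0.1  ])]
[363.5 252.    8.    9.   90. ] [array([ 0.398, -0.156,  0.   ]), array([ 0.399, -0.152,  0.035]), array([ 0.401, -0.144,  0.1  ])]
[220.  231.5  41.   42.   90. ] [array([0.476, 0.317, 0.   ]), array([0.475, 0.308, 0.035]), array([0.473, 0.292, 0.1  ])]
[417. 231.  54.  38.  90.] [array([ 0.462, -0.337,  0.   ]), array([ 0.462, -0.328,  0.035]), array([ 0.461, -0.31 ,  0.1  ])]
[196.6 173.1  19.   14.9  18.4] [array([0.675, 0.398, 0.   ]), array([0.668, 0.387, 0.035]), array([0.656, 0.366, 0.1  ])]
[330.4 196.2  79.1  84.7  80.5] [array([ 0.586, -0.052,  0.   ]), array([ 0.582, -0.051,  0.035]), array([ 0.574, -0.048,  0.1  ])]
[427.5 154.5  25.5  32.5  45. ] [array([ 0.721, -0.387,  0.   ]), array([ 0.713, -0.377,  0.035]), array([ 0.698, -0.356,  0.1  ])]
```

View pics/crop1.png

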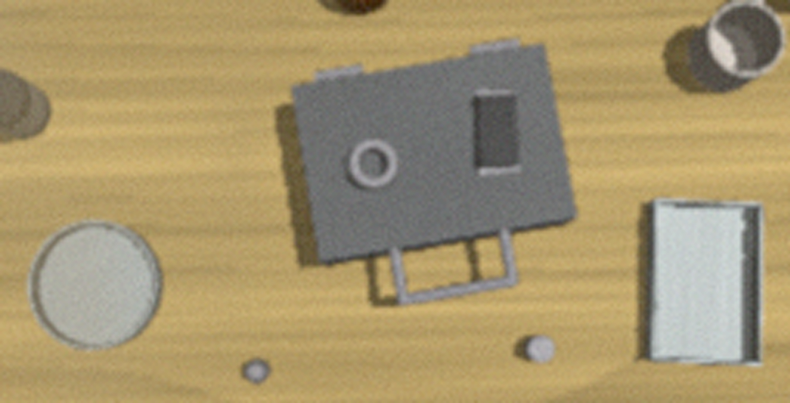

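The crop shows the lid corners at (291,87), (545,45), (577,216) and (322,262). The bearing is at (373,163). The pad ends are at (496,91) and (501,172), and the bar runs from (403,299) to (513,283).

Run:
```python
import pickle,numpy as np
from h import ray
c=pickle.load(open('top0.pkl','rb'));s=pickle.load(open('scene0.pkl','rb'))
P={'lid':([(291,87),(545,45),(577,216),(322,262)],.1),'bear':([(373,163)],.122),'padL':([(496,91),(501,172)],.106),
'padblk':([(475,96),(516,94),(520,168),(480,170)],.118),'bar':([(402,299),(514,283)],.1),'pan':([(95,285)],.035),'tray':([(653,201),(762,203),(762,364),(649,360)],.035)}
for k,(p,z) in P.items():
    q=ray(c,(np.array(p)+.5)/3.1-.5+[190,140],z);d=np.diff(q,axis=0)
    print(k,q[:,:2].round(3).tolist(),'mean',q.mean(0).round(3),'len',np.linalg.norm(d,axis=1).round(3),'ang',np.degrees(np.arctan2(d[:,1],d[:,0])).round(1))
print('scene bearing,padtop,pan',ray(s,[(323.5,193)],.122).round(3),ray(s,[(283,213)],.118).round(3),ray(s,[(405,162)],.035).round(3))
```

```text
lid [[0.666, 0.095], [0.704, -0.162], [0.53, -0.187], [0.49, 0.067]] mean [ 0.598 -0.047  0.1  ] len [0.259 0.175 0.256] ang [ -81.8 -171.8   98.9]
bear [[0.585, 0.014]] mean [0.585 0.014 0.122] len [] ang []
padL [[0.656, -0.11], [0.575, -0.112]] mean [ 0.616 -0.111  0.106] len [0.082] ang [-178.4]
padblk [[0.65, -0.088], [0.651, -0.128], [0.577, -0.13], [0.576, -0.09]] mean [ 0.613 -0.109  0.118] len [0.041 0.074 0.039] ang [ -88.5 -179.    91.6]
bar [[0.452, -0.011], [0.465, -0.122]] mean [ 0.459 -0.067  0.1  ] len [0.111] ang [-83.3]
pan [[0.475, 0.307]] mean [0.475 0.307 0.035] len [] ang []
tray [[0.549, -0.278], [0.544, -0.393], [0.377, -0.383], [0.384, -0.266]] mean [ 0.463 -0.33   0.035] len [0.115 0.168 0.118] ang [-92.4 176.7  86.5]
scene bearing,padtop,pan [[0.585 0.016 0.122]] [[ 0.62  -0.106  0.118]] [[0.477 0.313 0.035]]
```

```bash
cat > go.py <<'E'
import sys,numpy as np
from rig import r
s=r.sense();R=np.array(s['orientation']);p=np.array(s['tool_pos']);a=list(map(float,sys.argv[1:]))
y=np.degrees(np.arctan2(R[1,1],R[0,1]))
print('pos',p.round(4),'yaw',y.round(2),'w',round(s['width'],4),'f',np.round(s['gripper_force'],2),'wf',np.round(s['wrist_force'],1),'t',round(s['time'],2),'q',np.round(s['joint_pos'],0),'zaxis',R[:,2].round(3))
if len(a)>=3: print('shift',(R.T@(np.array(a[:3])-p)).round(4),'turn',-np.radians(a[3]-y).round(4) if len(a)>3 else '')
E
python3 go.py .585 .015 .25 90
```

```text
pos [0.2372 0.6046 0.2491] yaw 68.58 w 0.0853 f 0.0 wf [0.2 1.1 0.1] t 0.1 q [-71.  27.  -1.  92.   0.  61.  -3.] zaxis [-0.    -0.002 -1.   ]
shift [-5.391e-01 -4.219e-01 -1.000e-04] turn -0.3739
```

Request:
arm_command(rows=[{"translation":[-0.539,-0.422,0],"turn":-0.374,"jaw":1},{"translation":[-0.539,-0.422,0],"turn":-0.374,"jaw":1},{"translation":[-0.539,-0.422,0],"turn":-0.374,"jaw":1},{"translation":[-0.539,-0.422,0],"turn":-0.374,"jaw":1},{"translation":[-0.539,-0.422,0],"turn":-0.374,"jaw":1},{"translation":[-0.539,-0.422,0],"turn":-0.374,"jaw":1},{"translation":[-0.539,-0.422,0],"turn":-0.374,"jaw":1},{"translation":[-0.539,-0.422,0],"turn":-0.374,"jaw":1},{"translation":[-0.539,-0.422,0],"turn":-0.374,"jaw":1},{"translation":[-0.539,-0.422,0],"turn":-0.374,"jaw":1}])

```text
time: 1.1
tool_pos: [0.4918, 0.1724, 0.2499]
orientation: [[-1.0, -0.0, -0.0], [-0.0, 1.0, 0.0], [0.0, 0.0, -1.0]]
wrist_force: [1.0, 0.0, 0.1]
width: 0.0851
gripper_force: 0.0
```

```bash
python3 go.py .585 .015 .25 90
```

```text
pos [0.4918 0.1724 0.2499] yaw 90.02 w 0.0851 f 0.0 wf [1.  0.  0.1] t 1.1 q [-29.  14.   7. 110.  -2.  56.  69.] zaxis [-0.  0. -1.]
shift [-9.310e-02 -1.574e-01 -1.000e-04] turn 0.0003
```

Request:
arm_command(rows=[{"translation":[-0.093,-0.157,0],"turn":0,"jaw":1},{"translation":[-0.093,-0.157,0],"turn":0,"jaw":1},{"translation":[-0.093,-0.157,0],"turn":0,"jaw":1},{"translation":[-0.093,-0.157,0],"turn":0,"jaw":1},{"translation":[-0.093,-0.157,0],"turn":0,"jaw":1},{"translation":[-0.093,-0.157,0.03],"turn":0,"jaw":1},{"translation":[-0.093,-0.157,0.06],"turn":0,"jaw":1},{"translation":[-0.093,-0.157,0.08],"turn":0,"jaw":1},{"translation":[-0.093,-0.157,0.08],"turn":0,"jaw":1}])

```text
time: 2.0
tool_pos: [0.5817, 0.0183, 0.1668]
orientation: [[-1.0, -0.001, -0.007], [-0.001, 1.0, -0.0], [0.007, -0.0, -1.0]]
wrist_force: [-0.6, 0.3, -0.7]
width: 0.085
gripper_force: 0.0
```

```bash
python3 go.py .585 .015 .121 90;  python3 - <<'E'
from rig import imaging
import cv2
t=imaging.capture('top')['img'][140:240,250:400]; s=imaging.capture('scene')['img'][130:270,240:390]
f=lambda i:cv2.convertScaleAbs(cv2.resize(i,(395,int(395*i.shape[0]/150)),interpolation=cv2.INTER_CUBIC),alpha=1.5)
a,b=f(t),f(s); a=cv2.copyMakeBorder(a,0,b.shape[0]-a.shape[0],0,0,0); cv2.imwrite('pics/p2.png',cv2.hconcat([a,b]))
E
```

```text
pos [0.5817 0.0183 0.1668] yaw 90.07 w 0.085 f 0.0 wf [-0.6  0.3 -0.7] t 2.0 q [-14.  26.  11. 106.  -7.  49.  91.] zaxis [-0.007 -0.    -1.   ]
shift [-0.0036 -0.0032  0.0458] turn 0.0012
```

View pics/p2.png

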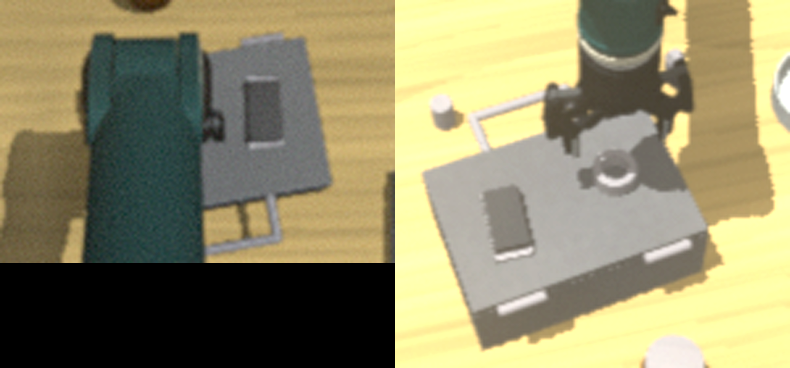

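The right half shows the gripper above the ring, which is at (615,172), with a finger on each side. Now lowering.

Request:
arm_command(rows=[{"translation":[0,0,0.02],"turn":0,"jaw":1},{"translation":[0,0,0.03],"turn":0,"jaw":1},{"translation":[0,0,0.03],"turn":0,"jaw":1},{"translation":[0,0,0.03],"turn":0,"jaw":1}])

```text
time: 2.5
tool_pos: [0.5848, 0.0175, 0.1408]
orientation: [[-1.0, -0.0, 0.001], [-0.0, 1.0, 0.0], [-0.001, 0.0, -1.0]]
wrist_force: [0.4, -0.0, 0.8]
width: 0.0858
gripper_force: 0.0
```

```bash
python3 go.py .585 .015 .120 90
```

```text
pos [0.5848 0.0175 0.1408] yaw 90.01 w 0.0858 f 0.0 wf [ 0.4 -0.   0.8] t 2.5 q [-13.  28.  11. 107.  -7.  46.  91.] zaxis [ 0.001  0.    -1.   ]
shift [-0.0002 -0.0025  0.0208] turn 0.0002
```

Request:
arm_command(rows=[{"translation":[0,-0.0025,0.01],"turn":0,"jaw":1},{"translation":[0,-0.0025,0.02],"turn":0,"jaw":1},{"translation":[0,-0.0025,0.02],"turn":0,"jaw":1},{"translation":[0,-0.0025,0.02],"turn":0,"jaw":0.4},{"translation":[0,-0.0025,0.02],"turn":0,"jaw":0.2},{"translation":[0,-0.0025,0.02],"turn":0,"jaw":0.2},{"translation":[0,-0.0025,0.02],"turn":0,"jaw":0.2},{"translation":[0,-0.0025,0.02],"turn":0,"jaw":0.2},{"translation":[0,-0.0025,0.02],"turn":0,"jaw":0.2},{"translation":[0,-0.0025,0.02],"turn":0,"jaw":0.2}])

```text
time: 3.5
tool_pos: [0.5847, 0.015, 0.1208]
orientation: [[-1.0, -0.0, 0.001], [-0.0, 1.0, 0.0], [-0.001, 0.0, -1.0]]
wrist_force: [-1.7, 1.0, 6.1]
width: 0.0462
gripper_force: 61.2
```

```bash
python3 go.py .585 .015 .23 90
```

```text
pos [0.5847 0.015  0.1208] yaw 90.01 w 0.0462 f 61.2 wf [-1.7  1.   6.1] t 3.5 q [-13.  30.  11. 107.  -8.  43.  92.] zaxis [ 0.001  0.    -1.   ]
shift [-4.000e-04  1.000e-04 -1.092e-01] turn 0.0002
```

Request:
arm_command(rows=[{"translation":[0,0,-0.03],"turn":0,"jaw":0.2},{"translation":[0,0,-0.06],"turn":0,"jaw":0.2},{"translation":[0.02,0.04,-0.08],"turn":0,"jaw":0.2},{"translation":[0.035,0.08,-0.08],"turn":0,"jaw":0.2},{"translation":[0.05,0.12,-0.08],"turn":0,"jaw":0.2},{"translation":[0.065,0.16,-0.08],"turn":0,"jaw":0.2},{"translation":[0.08,0.2,-0.08],"turn":0,"jaw":0.2},{"translation":[0.095,0.24,-0.08],"turn":0,"jaw":0.2},{"translation":[0.11,0.28,-0.08],"turn":0,"jaw":0.2},{"translation":[0.11,0.294,-0.08],"turn":0,"jaw":0.2}])

```text
time: 4.5
tool_pos: [0.4708, 0.3141, 0.1996]
orientation: [[-1.0, -0.008, -0.002], [-0.008, 1.0, 0.002], [0.002, 0.002, -1.0]]
wrist_force: [1.1, 0.1, -2.4]
width: 0.0462
gripper_force: 62.3
```

Request:
arm_command(rows=[{"translation":[0,0,0],"turn":0,"jaw":0.2},{"translation":[0,0,0],"turn":0,"jaw":0.2},{"translation":[0,0,0],"turn":0,"jaw":0.2}])

```text
time: 4.8
tool_pos: [0.475, 0.3068, 0.1998]
orientation: [[-1.0, 0.003, -0.0], [0.003, 1.0, -0.001], [0.0, -0.001, -1.0]]
wrist_force: [0.4, -0.1, -2.2]
width: 0.0463
gripper_force: 62.3
```

```bash
python3 go.py .475 .309 .027 90
```

```text
pos [0.475  0.3068 0.1998] yaw 89.85 w 0.0463 f 62.27 wf [ 0.4 -0.1 -2.2] t 4.8 q [-41.  22.   6. 107.  -3.  51.  56.] zaxis [-0.    -0.001 -1.   ]
shift [0.     0.0024 0.1728] turn -0.0027
```

Request:
arm_command(rows=[{"translation":[0,0.001,0.04],"turn":0,"jaw":0.2},{"translation":[0,0.001,0.08],"turn":0,"jaw":0.2},{"translation":[0,0.001,0.12],"turn":0,"jaw":0.2},{"translation":[0,0.001,0.15],"turn":0,"jaw":0.2},{"translation":[0,0.001,0.16],"turn":0,"jaw":0.2},{"translation":[0,0.001,0.168],"turn":0,"jaw":0.2},{"translation":[0,0.001,0.172],"turn":0,"jaw":0.2},{"translation":[0,0.001,0.172],"turn":0,"jaw":0.2},{"translation":[0,0.001,0.172],"turn":0,"jaw":0.2}])

```text
time: 5.7
tool_pos: [0.4751, 0.3104, 0.0293]
orientation: [[-1.0, -0.0, 0.002], [-0.0, 1.0, 0.001], [-0.002, 0.001, -1.0]]
wrist_force: [0.4, -0.2, -1.8]
width: 0.0464
gripper_force: 62.3
```

Request:
arm_command(rows=[{"translation":[0,0,0],"turn":0,"jaw":0.75},{"translation":[0,0,0],"turn":0,"jaw":0.75},{"translation":[0,0,0],"turn":0,"jaw":0.75},{"translation":[0,0,0],"turn":0,"jaw":0.75},{"translation":[0,0,-0.04],"turn":0,"jaw":0.75},{"translation":[0,0,-0.09],"turn":0,"jaw":0.75},{"translation":[0,0,-0.14],"turn":0,"jaw":1},{"translation":[0,0,-0.18],"turn":0,"jaw":1},{"translation":[0,0,-0.18],"turn":0,"jaw":1}])

```text
time: 6.6
tool_pos: [0.4773, 0.3119, 0.2144]
orientation: [[-1.0, -0.0, 0.009], [0.0, 1.0, 0.007], [-0.009, 0.007, -1.0]]
wrist_force: [0.8, 0.3, 0.9]
width: 0.085
gripper_force: 0.0
```

```bash
python3 go.py .614 -.110 .21 91.2
```

```text
pos [0.4773 0.3119 0.2144] yaw 90.0 w 0.085 f 0.0 wf [0.8 0.3 0.9] t 6.6 q [-42.  21.   6. 106.  -3.  52.  56.] zaxis [ 0.009  0.007 -1.   ]
shift [-0.1367 -0.4219  0.0026] turn -0.0209
```

Request:
arm_command(rows=[{"translation":[-0.014,-0.042,0],"turn":-0.02,"jaw":1},{"translation":[-0.028,-0.084,0],"turn":-0.02,"jaw":1},{"translation":[-0.042,-0.127,0],"turn":-0.02,"jaw":1},{"translation":[-0.056,-0.169,0],"turn":-0.02,"jaw":1},{"translation":[-0.07,-0.211,0],"turn":-0.02,"jaw":1},{"translation":[-0.084,-0.254,0],"turn":-0.02,"jaw":1},{"translation":[-0.098,-0.296,0],"turn":-0.02,"jaw":1},{"translation":[-0.112,-0.338,0],"turn":-0.02,"jaw":1},{"translation":[-0.126,-0.38,0],"turn":-0.02,"jaw":1},{"translation":[-0.139,-0.42,0],"turn":-0.02,"jaw":1}])

```text
time: 7.6
tool_pos: [0.6134, -0.1121, 0.2073]
orientation: [[-1.0, -0.02, -0.001], [-0.02, 1.0, -0.0], [0.001, -0.0, -1.0]]
wrist_force: [1.0, 1.2, -0.4]
width: 0.0851
gripper_force: 0.0
```

Request:
arm_command(rows=[{"translation":[0,0,0.02],"turn":0,"jaw":1},{"translation":[0,0,0.04],"turn":0,"jaw":1},{"translation":[0,0,0.05],"turn":0,"jaw":1},{"translation":[0,0,0.05],"turn":0,"jaw":1},{"translation":[0,0,0.05],"turn":0,"jaw":1}])

```text
time: 8.1
tool_pos: [0.6136, -0.1098, 0.1582]
orientation: [[-1.0, -0.021, 0.0], [-0.021, 1.0, -0.0], [-0.0, -0.0, -1.0]]
wrist_force: [0.7, 0.5, 0.7]
width: 0.0851
gripper_force: 0.0
```

```bash
python3 go.py .614 -.110 .12 91.2
python3 - <<'E'
from rig import imaging
import cv2
t=imaging.capture('top')['img'][190:270,190:330]; s=imaging.capture('scene')['img'][130:270,240:440]
f=lambda i:cv2.convertScaleAbs(cv2.resize(i,(395,int(395*i.shape[0]/i.shape[1])),interpolation=cv2.INTER_CUBIC),alpha=1.3)
a,b=f(t),f(s); a=cv2.copyMakeBorder(a,0,b.shape[0]-a.shape[0],0,0,0); cv2.imwrite('pics/p3.png',cv2.hconcat([a,b]))
E
```

```text
pos [ 0.6136 -0.1098  0.1582] yaw 91.19 w 0.0851 f 0.0 wf [0.7 0.5 0.7] t 8.1 q [ -3.  30.  14. 101.  -9.  50. 106.] zaxis [ 0. -0. -1.]
shift [-0.0004 -0.0002  0.0382] turn -0.0002
```

View pics/p3.png

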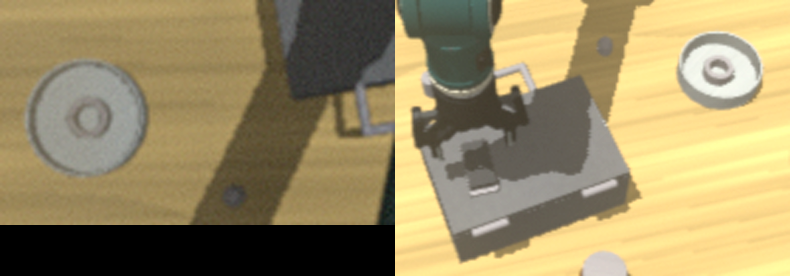

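The ring lies centred in the pan, at (90,117) on the left and (718,68) on the right. The gripper straddles the brake pad at (482,165), so I'll grasp it.

Request:
arm_command(rows=[{"translation":[0,0,0.02],"turn":0,"jaw":1},{"translation":[0,0,0.032],"turn":0,"jaw":1},{"translation":[0,0,0.038],"turn":0,"jaw":1},{"translation":[0,0,0.038],"turn":0,"jaw":0.6},{"translation":[0,0,0.038],"turn":0,"jaw":0.2},{"translation":[0,0,0.038],"turn":0,"jaw":0.2},{"translation":[0,0,0.038],"turn":0,"jaw":0.2},{"translation":[0,0,0.038],"turn":0,"jaw":0.2},{"translation":[0,0,0.038],"turn":0,"jaw":0.2},{"translation":[0,0,0.038],"turn":0,"jaw":0.2}])

```text
time: 9.2
tool_pos: [0.614, -0.1101, 0.1213]
orientation: [[-1.0, -0.02, 0.002], [-0.02, 1.0, 0.0], [-0.002, 0.0, -1.0]]
wrist_force: [-2.0, 1.0, 5.1]
width: 0.0366
gripper_force: 59.8
```

```bash
python3 go.py .464 -.330 .2 87
```

```text
pos [ 0.614  -0.1101  0.1213] yaw 91.16 w 0.0366 f 59.78 wf [-2.   1.   5.1] t 9.2 q [ -2.  33.  13. 102. -10.  46. 106.] zaxis [ 0.002  0.    -1.   ]
shift [ 0.1543 -0.2168 -0.079 ] turn 0.0725
```

Request:
arm_command(rows=[{"translation":[0,0,-0.03],"turn":0,"jaw":0.2},{"translation":[0,0,-0.06],"turn":0,"jaw":0.2},{"translation":[0.01,-0.02,-0.079],"turn":0.02,"jaw":0.2},{"translation":[0.03,-0.05,-0.079],"turn":0.03,"jaw":0.2},{"translation":[0.055,-0.085,-0.079],"turn":0.04,"jaw":0.2},{"translation":[0.08,-0.12,-0.079],"turn":0.06,"jaw":0.2},{"translation":[0.105,-0.15,-0.079],"turn":0.072,"jaw":0.2},{"translation":[0.13,-0.185,-0.079],"turn":0.072,"jaw":0.2},{"translation":[0.145,-0.205,-0.079],"turn":0.072,"jaw":0.2},{"translation":[0.154,-0.217,-0.079],"turn":0.072,"jaw":0.2}])

```text
time: 10.2
tool_pos: [0.4616, -0.3324, 0.199]
orientation: [[-0.998, 0.056, -0.001], [0.056, 0.998, -0.001], [0.001, -0.001, -1.0]]
wrist_force: [0.1, -0.2, -2.1]
width: 0.0371
gripper_force: 61.4
```

Request:
arm_command(rows=[{"translation":[0,0,0],"turn":0,"jaw":0.2},{"translation":[0,0,0],"turn":0,"jaw":0.2},{"translation":[0,0,0],"turn":0,"jaw":0.2}])

```text
time: 10.5
tool_pos: [0.4652, -0.3282, 0.1988]
orientation: [[-0.999, 0.049, 0.0], [0.049, 0.999, 0.001], [-0.0, 0.001, -1.0]]
wrist_force: [0.8, 0.8, -1.1]
width: 0.0367
gripper_force: 61.4
```

```bash
python3 go.py .464 -.330 .028 87
```

```text
pos [ 0.4652 -0.3282  0.1988] yaw 87.21 w 0.0367 f 61.42 wf [ 0.8  0.8 -1.1] t 10.5 q [ 17.  23.  19. 107.  -9.  52. 127.] zaxis [ 0.     0.001 -1.   ]
shift [ 0.0012 -0.002   0.1708] turn 0.0037
```

Request:
arm_command(rows=[{"translation":[0,0,0.04],"turn":0,"jaw":0.2},{"translation":[0,0,0.08],"turn":0,"jaw":0.2},{"translation":[0,0,0.12],"turn":0,"jaw":0.2},{"translation":[0,0,0.15],"turn":0,"jaw":0.2},{"translation":[0,0,0.16],"turn":0,"jaw":0.2},{"translation":[0,0,0.168],"turn":0,"jaw":0.2},{"translation":[0,0,0.172],"turn":0,"jaw":0.2},{"translation":[0,0,0.172],"turn":0,"jaw":0.2},{"translation":[0,0,0.172],"turn":0,"jaw":0.2}])

```text
time: 11.4
tool_pos: [0.4646, -0.3306, 0.0282]
orientation: [[-0.999, 0.052, 0.002], [0.052, 0.999, -0.001], [-0.002, -0.001, -1.0]]
wrist_force: [-0.2, 0.8, -1.6]
width: 0.0367
gripper_force: 61.4
```

Request:
arm_command(rows=[{"translation":[0,0,0],"turn":0,"jaw":0.65},{"translation":[0,0,0],"turn":0,"jaw":0.65},{"translation":[0,0,0],"turn":0,"jaw":0.65},{"translation":[0,0,0],"turn":0,"jaw":0.65},{"translation":[0,0,-0.04],"turn":0,"jaw":0.65},{"translation":[0,0,-0.08],"turn":0,"jaw":0.65},{"translation":[0,0,-0.12],"turn":0,"jaw":0.65},{"translation":[0,0,-0.16],"turn":0,"jaw":0.65},{"translation":[0,0,-0.18],"turn":0,"jaw":0.65},{"translation":[0,0,-0.18],"turn":0,"jaw":0.65}])

```text
time: 12.4
tool_pos: [0.4654, -0.3314, 0.2106]
orientation: [[-0.999, 0.052, 0.006], [0.052, 0.999, -0.003], [-0.006, -0.003, -1.0]]
wrist_force: [0.3, 0.1, 0.7]
width: 0.0555
gripper_force: 0.0
```

```bash
python3 go.py .459 -.067 .21 8.3
python3 - <<'E'
from rig import imaging
import cv2
t=imaging.capture('top')['img'][140:270,270:450]; s=imaging.capture('scene')['img'][130:270,170:370]
f=lambda i:cv2.convertScaleAbs(cv2.resize(i,(395,int(395*i.shape[0]/i.shape[1])),interpolation=cv2.INTER_CUBIC),alpha=1.3)
a,b=f(t),f(s); b=cv2.copyMakeBorder(b,0,a.shape[0]-b.shape[0],0,0,0); cv2.imwrite('pics/p4.png',cv2.hconcat([a,b]))
E
```

```text
pos [ 0.4654 -0.3314  0.2106] yaw 87.02 w 0.0555 f 0.0 wf [0.3 0.1 0.7] t 12.4 q [ 16.  22.  20. 107.  -9.  53. 127.] zaxis [ 0.006 -0.003 -1.   ]
shift [ 2.010e-02  2.637e-01 -2.000e-04] turn 1.374
```

View pics/p4.png

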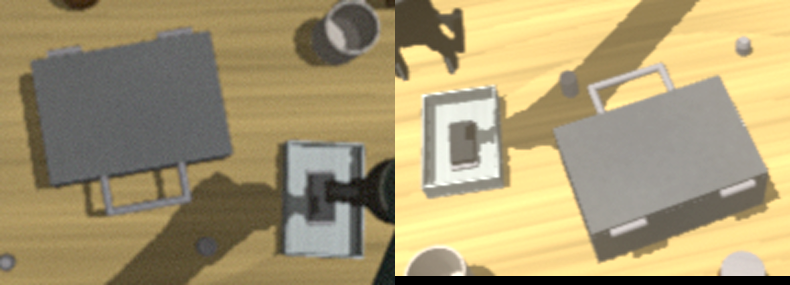

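The brake pad lies in the tray at (320,197) and the lid is clear and shut. Next is the handle. The jaw goes to half open so the far finger fits in the 50 mm gap between bar and lid.

Request:
arm_command(rows=[{"translation":[0.002,0.026,0],"turn":0.137,"jaw":0.5},{"translation":[0.004,0.053,0],"turn":0.275,"jaw":0.5},{"translation":[0.006,0.079,0],"turn":0.412,"jaw":0.5},{"translation":[0.008,0.106,0],"turn":0.55,"jaw":0.5},{"translation":[0.01,0.132,0],"turn":0.687,"jaw":0.5},{"translation":[0.012,0.158,0],"turn":0.824,"jaw":0.5},{"translation":[0.014,0.185,0],"turn":0.962,"jaw":0.5},{"translation":[0.016,0.211,0],"turn":1.1,"jaw":0.5},{"translation":[0.018,0.238,0],"turn":1.237,"jaw":0.5},{"translation":[0.02,0.263,0],"turn":1.374,"jaw":0.5}])

```text
time: 13.5
tool_pos: [0.4562, -0.0651, 0.2054]
orientation: [[-0.139, 0.99, -0.003], [0.99, 0.139, -0.0], [0.0, -0.003, -1.0]]
wrist_force: [0.3, -0.7, 0.1]
width: 0.0428
gripper_force: 0.0
```

Request:
arm_command(rows=[{"translation":[0,0,0.02],"turn":0,"jaw":0.5},{"translation":[0,0,0.04],"turn":0,"jaw":0.5},{"translation":[0,0,0.06],"turn":0,"jaw":0.5},{"translation":[0,0,0.06],"turn":0,"jaw":0.5},{"translation":[0,0,0.06],"turn":0,"jaw":0.5}])

```text
time: 14.0
tool_pos: [0.4566, -0.0667, 0.1462]
orientation: [[-0.144, 0.99, -0.003], [0.99, 0.144, -0.001], [-0.0, -0.003, -1.0]]
wrist_force: [-0.1, 0.5, 0.3]
width: 0.0428
gripper_force: 0.0
```

```bash
python3 go.py .459 -.067 .094 8.3
python3 - <<'E'
from rig import imaging
import cv2
t=imaging.capture('top')['img'][170:270,270:410]; s=imaging.capture('scene')['img'][130:250,220:370]
f=lambda i:cv2.convertScaleAbs(cv2.resize(i,(395,int(395*i.shape[0]/i.shape[1])),interpolation=cv2.INTER_CUBIC),alpha=1.3)
a,b=f(t),f(s); a=cv2.copyMakeBorder(a,0,b.shape[0]-a.shape[0],0,0,0); cv2.imwrite('pics/p5.png',cv2.hconcat([a,b]))
E
```

```text
pos [ 0.4566 -0.0667  0.1462] yaw 8.28 w 0.0428 f 0.0 wf [-0.1  0.5  0.3] t 14.0 q [-19.  18.  27. 124. -13.  41.  25.] zaxis [-0.003 -0.001 -1.   ]
shift [-0.0006  0.0025  0.0522] turn -0.0004
```

View pics/p5.png

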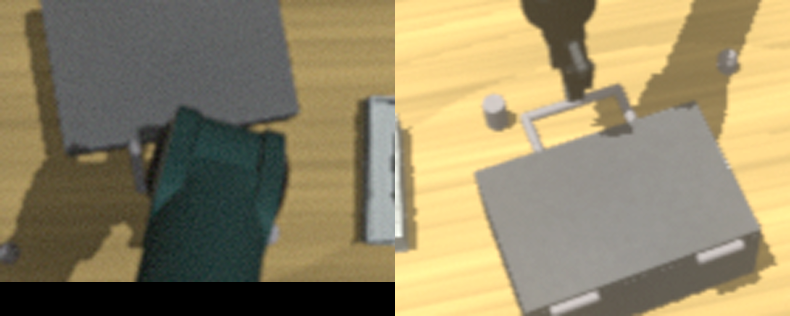

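The gripper stands over the middle of the bar, at (577,98) on the right. Now lowering and gripping.

Request:
arm_command(rows=[{"translation":[0,0.002,0.02],"turn":0,"jaw":0.5},{"translation":[0,0.002,0.035],"turn":0,"jaw":0.5},{"translation":[0,0.002,0.045],"turn":0,"jaw":0.5},{"translation":[0,0.002,0.05],"turn":0,"jaw":0.5},{"translation":[0,0.002,0.05],"turn":0,"jaw":0.5},{"translation":[0,0.002,0.05],"turn":0,"jaw":0.3}])

```text
time: 14.7
tool_pos: [0.4598, -0.0663, 0.0975]
orientation: [[-0.144, 0.99, 0.001], [0.99, 0.144, 0.0], [-0.0, 0.001, -1.0]]
wrist_force: [0.3, -0.3, -0.4]
width: 0.0294
gripper_force: 0.0
```

Request:
arm_command(rows=[{"translation":[0,0,0],"turn":0,"jaw":0.2},{"translation":[0,0,0],"turn":0,"jaw":0},{"translation":[0,0,0],"turn":0,"jaw":0},{"translation":[0,0,0],"turn":0,"jaw":0},{"translation":[0,0,0],"turn":0,"jaw":0},{"translation":[0,0,0],"turn":0,"jaw":0}])

```text
time: 15.3
tool_pos: [0.4608, -0.0661, 0.0977]
orientation: [[-0.145, 0.989, 0.003], [0.989, 0.145, 0.0], [-0.0, 0.003, -1.0]]
wrist_force: [3.6, 1.5, 5.9]
width: 0.0096
gripper_force: 58.9
```

```bash
python3 go.py .459 -.067 .094 8.3; python3 -c "
import numpy as np
for a in range(0,61,5):
  t=np.radians(a);print(a,round(.23*(1-np.cos(t)),3),round(-.23*np.sin(t),3))"
```

```text
pos [ 0.4608 -0.0661  0.0977] yaw 8.32 w 0.0096 f 58.92 wf [3.6 1.5 5.9] t 15.3 q [-16.  24.  24. 125. -17.  34.  29.] zaxis [ 0.003  0.    -1.   ]
shift [-0.0006 -0.002   0.0037] turn 0.0003
0 0.0 -0.0
5 0.001 -0.02
10 0.003 -0.04
15 0.008 -0.06
20 0.014 -0.079
25 0.022 -0.097
30 0.031 -0.115
35 0.042 -0.132
40 0.054 -0.148
45 0.067 -0.163
50 0.082 -0.176
55 0.098 -0.188
60 0.115 -0.199
```

Gripped: the width reads about 2 mm low, as it did on the earlier grasps. Now raising the lid along the arc.

Request:
arm_command(rows=[{"translation":[0,0,-0.01],"turn":0,"jaw":0},{"translation":[0,0.001,-0.02],"turn":0,"jaw":0},{"translation":[0,0.002,-0.03],"turn":0,"jaw":0},{"translation":[0,0.003,-0.04],"turn":0,"jaw":0},{"translation":[0,0.005,-0.05],"turn":0,"jaw":0},{"translation":[0,0.008,-0.06],"turn":0,"jaw":0},{"translation":[0,0.011,-0.069],"turn":0,"jaw":0},{"translation":[0,0.014,-0.079],"turn":0,"jaw":0},{"translation":[0,0.014,-0.079],"turn":0,"jaw":0},{"translation":[0,0.014,-0.079],"turn":0,"jaw":0}])

```text
time: 16.3
tool_pos: [0.4736, -0.0642, 0.1756]
orientation: [[-0.144, 0.99, 0.001], [0.99, 0.144, -0.0], [-0.001, 0.001, -1.0]]
wrist_force: [5.8, 0.2, -4.6]
width: 0.0093
gripper_force: 58.4
```

```bash
python3 go.py .491 -.062 .21 8.3
```

```text
pos [ 0.4736 -0.0642  0.1756] yaw 8.31 w 0.0093 f 58.4 wf [ 5.8  0.2 -4.6] t 16.3 q [-21.  17.  28. 121. -11.  45.  23.] zaxis [ 0.001 -0.    -1.   ]
shift [-0.0004  0.0176 -0.0344] turn 0.0001
```

Small force, holding well. The next increments go from 20° to 40° (+0.040, −0.069), then to 60° (+0.061, −0.051).

Request:
arm_command(rows=[{"translation":[0,0.004,-0.009],"turn":0,"jaw":0},{"translation":[0,0.008,-0.018],"turn":0,"jaw":0},{"translation":[0,0.012,-0.027],"turn":0,"jaw":0},{"translation":[0,0.017,-0.036],"turn":0,"jaw":0},{"translation":[0,0.022,-0.045],"turn":0,"jaw":0},{"translation":[0,0.028,-0.053],"turn":0,"jaw":0},{"translation":[0,0.034,-0.061],"turn":0,"jaw":0},{"translation":[0,0.04,-0.069],"turn":0,"jaw":0},{"translation":[0,0.04,-0.069],"turn":0,"jaw":0},{"translation":[0,0.04,-0.069],"turn":0,"jaw":0}])

```text
time: 17.3
tool_pos: [0.5109, -0.0587, 0.2453]
orientation: [[-0.144, 0.99, -0.005], [0.99, 0.144, 0.001], [0.001, -0.005, -1.0]]
wrist_force: [-6.5, -2.0, 2.0]
width: 0.0099
gripper_force: 58.7
```

Request:
arm_command(rows=[{"translation":[0,0.007,-0.007],"turn":0,"jaw":0},{"translation":[0,0.013,-0.015],"turn":0,"jaw":0},{"translation":[0,0.02,-0.022],"turn":0,"jaw":0},{"translation":[0,0.028,-0.028],"turn":0,"jaw":0},{"translation":[0,0.036,-0.034],"turn":0,"jaw":0},{"translation":[0,0.044,-0.04],"turn":0,"jaw":0},{"translation":[0,0.052,-0.046],"turn":0,"jaw":0},{"translation":[0,0.061,-0.051],"turn":0,"jaw":0},{"translation":[0,0.061,-0.051],"turn":0,"jaw":0},{"translation":[0,0.061,-0.051],"turn":0,"jaw":0}])

```text
time: 18.3
tool_pos: [0.5707, -0.05, 0.2988]
orientation: [[-0.144, 0.99, -0.006], [0.99, 0.144, 0.002], [0.003, -0.006, -1.0]]
wrist_force: [-15.0, 0.3, 18.7]
width: 0.0097
gripper_force: 61.5
```

```bash
python3 go.py .573 -.051 .297 8.3
python3 - <<'E'
from rig import imaging
import cv2
a=imaging.capture('top')['img'];b=imaging.capture('scene')['img']
a=a[100:280,160:460];b=b[100:300,130:430]
f=lambda i:cv2.convertScaleAbs(cv2.resize(i,(395,int(395*i.shape[0]/i.shape[1])),interpolation=cv2.INTER_CUBIC),alpha=1.3)
a,b=f(a),f(b); a=cv2.copyMakeBorder(a,0,b.shape[0]-a.shape[0],0,0,0); cv2.imwrite('pics/p6.png',cv2.hconcat([a,b]))
E
```

```text
pos [ 0.5707 -0.05    0.2988] yaw 8.28 w 0.0097 f 61.5 wf [-15.    0.3  18.7] t 18.3 q [-22.  18.  30. 101. -10.  64.  19.] zaxis [-0.006  0.002 -1.   ]
shift [-0.0014  0.0022  0.0018] turn -0.0003
```

View pics/p6.png

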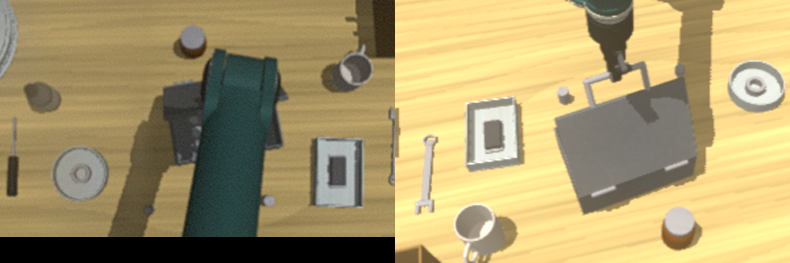

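The lid is up near 60°, with the bar at (615,72) in the gripper, the ring in the pan and the pad in the tray. The wrist shows mild radial stress, so I'll ease about 2 mm outward, let it settle and cross-check the angle from the bar's pixels.

Request:
arm_command(rows=[{"translation":[0,-0.001,-0.0015],"turn":0,"jaw":0},{"translation":[0,-0.001,-0.0015],"turn":0,"jaw":0},{"translation":[0,-0.001,-0.0015],"turn":0,"jaw":0},{"translation":[0,-0.001,-0.0015],"turn":0,"jaw":0},{"translation":[0,-0.001,-0.0015],"turn":0,"jaw":0},{"translation":[0,-0.001,-0.0015],"turn":0,"jaw":0}])

```text
time: 19.0
tool_pos: [0.5703, -0.05, 0.2987]
orientation: [[-0.144, 0.99, -0.005], [0.99, 0.144, 0.001], [0.002, -0.004, -1.0]]
wrist_force: [-8.2, -1.2, 7.2]
width: 0.0098
gripper_force: 60.3
```

```bash
python3 go.py .573 -.051 .297 8.3; python3 -c "
import pickle
from h import ray
print(ray(pickle.load(open('scene0.pkl','rb')),[(275.8,160.8),(319.9,149.4)],.297).round(3))"
```

```text
pos [ 0.5703 -0.05    0.2987] yaw 8.28 w 0.0098 f 60.27 wf [-8.2 -1.2  7.2] t 19.0 q [-22.  18.  30. 101. -10.  64.  19.] zaxis [-0.005  0.001 -1.   ]
shift [-0.0014  0.0026  0.0017] turn -0.0003
[[ 0.579 -0.101  0.297]
 [ 0.57   0.009  0.297]]
```

The bar measures 110 mm long with its middle at x = 0.574, which fits 60°. Handing in.

```bash
python3 -c "
from rig import sign_off
print(sign_off())"
```

```text
the job is handed in; nothing more can be done
None
```

I handed the job in at about 19 s: the bearing ring is in the pan, the brake pad is in the tray, and the gripper is holding the lid by its bar handle at about 60°; the hand-in returned no verdict.

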